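# Screw the cap onto a sample jar without cross-threading

### The job

Close the open sample jar in the bench clamp with the blue screw cap lying beside it: set the cap level on the neck, turn it backward (anticlockwise seen from above) under light pressure until you feel it drop into the thread start, then screw it forward (clockwise) fully home and let go. Be gentle: do not press hard, never force the cap so that the jar is dragged round in its clamp, and leave the other things on the bench where they are.

Things in the scene. Friction and masses are not known exactly. Their poses are not given: they have to be found in the camera images.
- cap_center (a point): Centre of the loose blue screw cap, on its axis half-way up: round, 52 mm in diameter (fine ribs add 0.7 mm), 26 mm high, 25 g, closed top, open side down, lying on the bench at the start. z: its axis, up. Inside its lower edge are four small lugs, 90 degrees apart, on the cap's x and y axes (4.4 mm wide, 3 mm high, tips 19.7 mm from the axis); inner depth 22 mm.
- jar_rim (a point): Centre of the open white jar's rim, 82 mm above the bench; z up. The neck is 37 mm in diameter with a bevelled rim and carries a four-start thread (44 mm outside, starts 90 degrees apart, right-handed). At which angle the starts lie is not known, differs every time and must be found by feel. The jar's body below is 54 mm in diameter; its shoulder lies 26 mm below the rim.
- rest_level (a point): Where the cap's centre stands (2 mm above the rim) while its lugs rest on the level thread tops. If they land on the four narrow upright stops that end each thread, it is 4 mm higher. From here, turning forward runs against a stop; turning backward by less than 90 degrees always comes to a thread start, a gap that lets the lugs in over about 13 degrees of turning.
- start_level (a point): Where the cap's centre stands (4 mm below the rim) when its lugs have dropped into the thread starts: a drop of 6 mm from the rest level. Turning further back then runs against the back of a stop. Forward (clockwise from above) the cap screws 55 to 75 degrees to a hard stop and must follow 5 mm downward, most of it in the last 45 degrees.
- home (a point): Where the cap's centre stands (9 mm below the rim) when it is screwed fully home, against the stop.
- holder: The heavy fixed grey bench clamp, a 94 mm square block 24 mm high with a black collar, which holds the jar; origin at the centre of its underside on the bench, z up, the jar's axis over it.
- jar (a joint): How far the jar has been dragged round in its clamp (rad, anticlockwise from above positive), 0 at the start. The clamp holds it by friction and lets it slip at about 0.35 N m; it does not spring back.
- closed_jar: A closed sample jar standing on the bench, 54 mm in diameter, 74 mm high, origin under its centre. Leave alone.
- dish: A covered glass dish, 92 mm in diameter, 15 mm high, origin under its centre. Leave alone.
- slide_box: A grey slide box, 75 by 85 by 28 mm, origin under its centre. Leave alone.
- oil: A small amber dropper bottle, 28 mm in diameter, 60 mm high, origin under its centre. Leave alone.
Not all that is in view belongs to the job. Leave any red look-alike of the part that bears cap_center alone.

How it is judged:
On the way, in this order (a step that is already met when the one before it is completed fails the run):
1. the cap has dropped level into the thread starts (z of cap_center in the frame of jar_rim below -0.0025 m and horizontal distance between cap_center and jar_rim below 0.004 m and angle between cap_center's own z axis and vertical below 0.08 rad), for 0.1 s.
2. the cap is screwed home (z of cap_center in the frame of jar_rim below -0.0077 m), for 0.2 s.
At the end, for the whole second after the job is handed in: The cap sits level (within 0.06 rad) on the jar's neck, centred within 3 mm and within 1.5 mm of its fully home height, at rest and released (z of cap_center in the frame of jar_rim below -0.0075 m and horizontal distance between cap_center and jar_rim below 0.003 m and angle between cap_center's own z axis and vertical below 0.06 rad and linear speed of cap below 0.01 m/s); the robot touches nothing.
It fails at once if the jar is dragged round in its clamp by more than 0.15 rad (cap forced or overtightened) (value of joint jar above 0.15 rad or value of joint jar below -0.15 rad).
It fails at once if the cap is pressed on the jar with more than 40 N (contact force between cap and holder above 40 N).
It fails at once if a bystander is moved by more than 20 mm (distance of any of closed_jar, dish, slide_box, oil from where it was at the start of the episode above 0.02 m).
It also fails if it takes over 72 s, if anything falls off the work surface, if the arm or the gripper's body presses on something with over 40 N, if the wrist force passes 120 N, or if a joint passes its speed limit or range.

### The arm

A 7-joint arm with a two-finger parallel gripper is mounted at the origin on the work surface. World frame = base frame: x ahead of the robot, y to its left, z up, the work surface at z = 0. Lengths are in m, angles in rad, forces in N, time in s.
With the tool pointing down it reaches from about 0.425 to 0.925 m from the base axis. Payload 6.8 kg.
Tool frame: the origin (TCP) lies midway between the tips of the shut fingers; the grasp point (between the pads) lies 19 mm behind it (grip_point_offset is the distance from the TCP to the grasp point, in m); y points along the fingers, x is the direction in which the jaws open and shut, and the axes are right-handed (so a half turn about y gives the same grasp; the last joint's range is limited). The gripper opens to 85 mm and grips with 20 to 120 N. Pads are 22 mm wide; open, the fingers measure 114 mm over their backs; the gripper's body (76 mm by 85 mm) begins 54 mm behind the grasp point. The pads swing forward as they close: fully open they stand 13 mm farther back than shut.
Start: joints at [1.065, 0.477, 0.022, 1.555, -0.011, 1.109, -0.083], TCP at [0.261, -0.622, 0.231] pointing down, gripper open.
Joint ranges: [-2.96, 2.96], [-0.34, 2.1], [-1.41, 1.46], [0.24, 2.44], [-1.37, 4.51], [0.17, 1.92], [-2.96, 2.96]. Speed limits (rad/s): [2.39, 2.39, 3.14, 3.14, 3.14, 3.14, 3.14].

### API

Orientations are given as a unit quaternion [w, x, y, z].
In Python, from station import get_obs, read_camera, hand_in, grip_point_offset gives the robot as it stands.
- The arm moves only by the tool play_rows, never from a script. Its argument "increments" is a list of rows, each a list of 2 entries, a list of its own where there are three numbers: the shift along the tool's x, y, z in m, then the turn, a rotation vector about the tool's x, y, z in degrees. In form: [[[tx, ty, tz], [ax, ay, az]], ...]. A call has 1 to 20 rows; each row shifts and turns the commanded pose from where the row before left it, along the tool's axes as they then stand; what a row does not reach is not made up. A row lasts 1/12 s, in which the tool goes at most 41.7 mm and 7.16 degrees, less where a joint would pass 70% of its speed; a pose out of reach is approached as far as the arm can. A call with a gripper value outside its range is refused whole. "gripper" is the finger opening in m, from 0 to 0.0854, set as the call begins (left out, the last holds). The fingers move at their own pace and stop on an object; "grip_force" is the grip in N (left out, the last holds). Time passes only in rows, so rows that do not move let the fingers close. It gives the time, the measured TCP pose, the force and the opening at its end, in the units of the state.
- get_obs(): the state, without advancing time (a new reading comes with each control period).
- read_camera(name): name is "scene" or "top" or "wrist"; returns a dict with "color" (480x640x3 uint8, red, green, blue), "range_z" (480x640 float32, m along the optical axis (not along the pixel's ray), 0 where there is no reading), "intrinsics" (3x3 intrinsics, pixels), "R" (3x3) and "t" (3): a world point X has camera coordinates R X + t; the wrist camera has in their place "hand_eye" (4x4, takes a point from camera to tool coordinates, whose origin is the TCP and whose axes are the tool frame's). Camera axes: x right, y down, z forward; pixel columns grow to the right and rows downward; lengths in m; the calibration is good to about 2 mm. A picture is of the moment at which its call begins: read the wrist's pose just before it.
- hand_in(): hands the job in, once; it reports no verdict.
The state is a dict: "t": time; "q": joint angles; "joint_vel": joint speeds; "joint_torque": joint torques, N m; "eef_pos": TCP position; "tool_rot": TCP orientation; "contact_force": force on the tool from outside, world axes, zero at the start; "torque": the same for the moment, N m; "gripper_width": opening from 0.0 (shut) to 1.0 (fully open).
Only numpy, scipy, OpenCV 4.12 (cv2) and the standard library are available. Lean on these libraries where they do the work, as an engineer would, in place of code of your own. Each camera call takes 0.05 s, during which the arm holds its last target. There are 200 camera calls.

## Working session

There is one attempt and no reset: what is moved stays moved. The work goes in short steps, Python scripts to look and compute and a tool call to move; the robot and the scene stay as the last step left them, time stands still between calls to the robot, and variables do not carry over. Pictures are saved under pics/ and viewed, about 8 in all and at most 12, crops included, and the job is handed in when it is done.

Besides the shell and the picture viewer there is one more tool, called after "Emit:" as a command line: name --argument value ..., lists and objects as JSON in quotes. play_rows: Moves the arm, as the interface text tells. Its arguments: {"type":"object","properties":{"increments":{"type":"array","items":{"type":"array"}},"gripper":{"type":"number"},"grip_force":{"type":"number"}},"required":["increments"]}

```bash
mkdir -p pics; ls; cat > h.py <<'E'
import numpy as np,cv2
from station import *
def snap(n,f):
    o=get_obs(); c=read_camera(n); cv2.imwrite('pics/%s.png'%f,c['color'][:,:,::-1]); np.savez('pics/%s.npz'%f,p=o['eef_pos'],q=o['tool_rot'],**c); return o,c
def world(c,us,vs,d=None):
    K=c['intrinsics']; us=np.asarray(us,int);vs=np.asarray(vs,int)
    z=c['range_z'][vs,us] if d is None else d
    P=np.stack([(us-K[0,2])/K[0,0]*z,(vs-K[1,2])/K[1,1]*z,z],-1)
    return (P-c['t'])@c['R']
E
python3 - <<'E'
from h import *
print(get_obs(),grip_point_offset)
a,b=snap('scene','scene0')
c,d=snap('top','top0')
print(d['R'],d['t'],b['R'],b['t'],d['intrinsics'])
for n,c in(('s',b),('t',d)):
    hsv=cv2.cvtColor(c['color'],cv2.COLOR_RGB2HSV)
    m=cv2.inRange(hsv,(95,100,50),(130,255,255))
    k,l,st,ce=cv2.connectedComponentsWithStats(m)
    for i in range(1,k):
        if st[i,4]>60:
            v,u=np.nonzero(l==i); W=world(c,u,v); print(n,st[i],ce[i],np.median(W,0),W.min(0),W.max(0))
E
```

```text
pics
{'t': 0.0, 'q': array([ 1.06489017,  0.47780078,  0.02232336,  1.55645257, -0.01150634,
        1.10929567, -0.08309303]), 'joint_vel': array([ 0.00048664, -0.00125688,  0.0004789 ,  0.00032999, -0.00131236,
        0.00091352, -0.00084367]), 'joint_torque': array([-1.84856681e-04, -5.96452224e+01,  1.60809807e+00, -2.81202006e+01,
        1.25496762e-02,  9.32079682e-03,  4.68885986e-06]), 'eef_pos': array([ 0.26126045, -0.62174595,  0.23032446]), 'tool_rot': array([ 0.58926746, -0.58862588,  0.39189414, -0.39077157]), 'contact_force': array([0.25315258, 0.04428673, 0.3060668 ]), 'torque': array([ 0.01511398, -0.0166663 , -0.00580149]), 'gripper_width': 0.9985675523038695} 0.0187
[[ 0.16636871 -0.98606137  0.00210245]
 [-0.96468956 -0.16320364 -0.20673321]
 [ 0.20419476  0.03236573 -0.97839509]] [-0.07476543  0.59051952  0.76413986] [[ 0.19172967  0.98144679 -0.00138901]
 [ 0.67925049 -0.13371567 -0.72162241]
 [-0.70841973  0.13741294 -0.69228547]] [-0.13205467 -0.34828395  1.31252853] [[471.99282014   0.         327.12666851]
 [  0.         471.99282014 241.42081222]
 [  0.           0.           1.        ]]
s [381 221  35  34 982] [397.901222 237.401222] [0.59077334 0.14772763 0.02425885] [ 0.52829724 -0.09732479 -0.00235218] [1.19171194 0.18933472 0.6571315 ]
s [ 270  290   41   41 1355] [290.1704797  309.82509225] [ 0.73834295 -0.04612011  0.07291079] [ 0.64328303 -0.09732479 -0.00208989] [ 1.19171194 -0.01061152  0.6571315 ]
t [364 160  29  30 716] [377.63547486 174.26536313] [ 0.72734232 -0.04391902  0.07432291] [ 0.42607329 -0.07386842 -0.00200136] [ 0.78291362 -0.00208031  0.86986788]
t [243 229  30  31 731] [257.56087551 243.69493844] [0.57664389 0.15015726 0.0261864 ] [ 0.42607329 -0.00208031 -0.00189299] [0.61006945 0.18391361 0.86986788]
```

```bash
python3 -c "
import cv2,numpy as np
a=cv2.imread('pics/scene0.png');b=cv2.imread('pics/top0.png')
cv2.imwrite('pics/both.png',cv2.resize(np.vstack([a,b]),(450,600*1))if 0 else np.hstack([cv2.resize(a,(400,300)),cv2.resize(b,(400,300))]))"
```

```text
(no output)
```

View pics/top0.png

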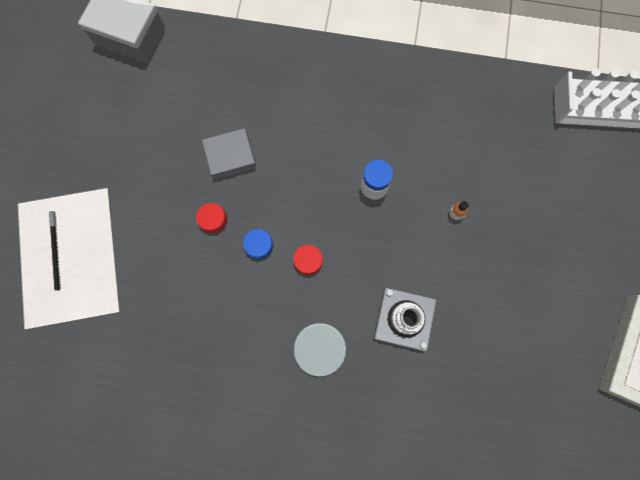

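View pics/scene0.png

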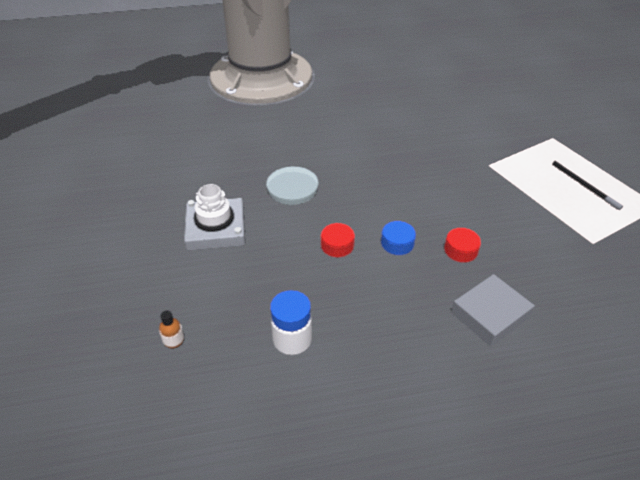

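Top view: the blue cap is at (257,244) with red look-alikes on both sides at (211,217) and (308,260). The jar with its bare neck is at (408,318), the dish at (320,350) and the closed jar at (377,175). The scene view agrees.

```bash
python3 - <<'E'
from h import *
from scipy.spatial.transform import Rotation as R
o=get_obs(); q=o['tool_rot']; print(R.from_quat(q[[1,2,3,0]]).as_matrix().round(3))
L=[np.load('pics/%s.npz'%n) for n in('top0','scene0')]
vv,uu=np.mgrid[:480,:640]
for c in L:
    W=world(c,uu.ravel(),vv.ravel()).reshape(480,640,3)
    hsv=cv2.cvtColor(c['color'],cv2.COLOR_RGB2HSV)
    def fit(name,m,x,y,r,zl,zh):
        k=m&(np.hypot(W[...,0]-x,W[...,1]-y)<r)&(W[...,2]>zl)&(W[...,2]<zh)
        P=W[k]; (cx,cy),rr=cv2.minEnclosingCircle(P[:,:2].astype(np.float32))
        print(name,len(P),'mean',P.mean(0).round(4),'std',P.std(0).round(4),'circ',round(cx,4),round(cy,4),round(rr,4),'lo/hi',np.percentile(P,[2,98],0).round(4).tolist())
    blue=cv2.inRange(hsv,(95,100,50),(130,255,255))>0
    red=(cv2.inRange(hsv,(0,120,60),(8,255,255))|cv2.inRange(hsv,(172,120,60),(180,255,255)))>0
    al=np.ones_like(blue)
    fit('cap',blue,.578,.15,.05,.022,.034)
    fit('red1',red,.62,.06,.15,.018,.034)
    # holder region
    if c is L[0]:
        for px in((408,318),(395,318),(421,318),(398,345),(320,350),(211,217),(308,260),(229,155),(377,174)): print(px,W[px[1],px[0]].round(4))
    fit('rim',al,.48,-.12,.09,.074,.09)
    fit('block',al,.48,-.12,.09,.018,.03)
E
```

```text
[[ 0.387 -0.001  0.922]
 [-0.922  0.001  0.387]
 [-0.002 -1.    -0.   ]]
cap 642 mean [0.5782 0.1509 0.0264] std [0.0132 0.0132 0.0016] circ 0.5784 0.1512 0.0269 lo/hi [[0.5551, 0.1274, 0.023], [0.602, 0.1746, 0.0294]]
red1 664 mean [0.5641 0.0549 0.0263] std [0.0133 0.0132 0.0017] circ 0.5652 0.0548 0.0271 lo/hi [[0.5406, 0.0313, 0.0216], [0.5881, 0.0784, 0.0294]]
(408, 318) [ 0.4891 -0.1371  0.0325]
(395, 318) [ 0.484  -0.112   0.0517]
(421, 318) [ 0.4891 -0.1505  0.0808]
(398, 345) [ 0.4409 -0.1304  0.0029]
(320, 350) [0.4092 0.006  0.0158]
(211, 217) [0.6115 0.2444 0.0278]
(308, 260) [0.5626 0.0543 0.0255]
(229, 155) [0.7361 0.2372 0.0273]
(377, 174) [ 0.7274 -0.0427  0.0749]
rim 157 mean [ 0.4876 -0.1342  0.0805] std [0.012  0.0122 0.0028] circ 0.4878 -0.1345 0.0219 lo/hi [[0.4697, -0.1525, 0.0749], [0.5063, -0.1166, 0.0846]]
block 1713 mean [ 0.4867 -0.1334  0.0245] std [0.0316 0.0318 0.0017] circ 0.4877 -0.1348 0.0645 lo/hi [[0.4419, -0.1803, 0.021], [0.5339, -0.0882, 0.0287]]
cap 610 mean [0.5829 0.1511 0.0252] std [0.0134 0.013  0.0012] circ 0.5823 0.1521 0.0279 lo/hi [[0.5583, 0.128, 0.0227], [0.6058, 0.1742, 0.0275]]
red1 695 mean [0.5704 0.0544 0.0247] std [0.014  0.0134 0.0019] circ 0.5668 0.055 0.0277 lo/hi [[0.5443, 0.0307, 0.0194], [0.5926, 0.0783, 0.0274]]
rim 218 mean [ 0.4926 -0.1342  0.0784] std [0.0129 0.0104 0.0025] circ 0.4911 -0.1346 0.0209 lo/hi [[0.473, -0.1514, 0.0741], [0.5085, -0.1171, 0.0828]]
block 1387 mean [ 0.5059 -0.1341  0.0236] std [0.0278 0.0322 0.0023] circ 0.4914 -0.1341 0.0647 lo/hi [[0.4483, -0.1803, 0.0187], [0.538, -0.0882, 0.0296]]
```

Emit:
play_rows --increments '[[[-0.024,0,0.0267],[0,0,0]],[[-0.024,0,0.0267],[0,0,0]],[[-0.024,0,0.0267],[0,0,0]],[[-0.024,0,0.0267],[0,0,0]],[[-0.024,0,0.0267],[0,0,0]],[[-0.024,0,0.0267],[0,0,0]],[[-0.024,0,0.0267],[0,0,0]],[[-0.024,0,0.0267],[0,0,0]],[[-0.024,0,0.0267],[0,0,0]],[[-0.024,0,0.0267],[0,0,0]],[[-0.024,0,0.0267],[0,0,0]],[[-0.024,0,0.0267],[0,0,0]],[[-0.024,0,0.0267],[0,0,0]],[[-0.024,0,0.0267],[0,0,0]],[[-0.024,0,0.0267],[0,0,0]],[[0,0,0],[0,-6.5,0]],[[0,0,0],[0,-6.5,0]],[[0,0,0],[0,-6.5,0]],[[0,0,0],[0,-6.5,0]],[[0,0,0],[0,-6.5,0]]]'

```text
t: 1.77
eef_pos: [0.491, -0.1351, 0.2309]
tool_rot: [-0.675, 0.676, -0.209, 0.209]
contact_force: [0.0, 0.6, 0.9]
gripper_width: 0.995
```

Emit:
play_rows --increments '[[[0,0,0],[0,-6.5,0]],[[0,0,0],[0,-6.5,0]],[[0,0,0],[0,-6.5,0]],[[0,0,0],[0,0,0]],[[0,0,0],[0,0,0]],[[0,0,0],[0,0,0]]]'

```text
t: 2.27
eef_pos: [0.4911, -0.1353, 0.2311]
tool_rot: [0.701, -0.701, 0.095, -0.095]
contact_force: [0.3, -0.1, 0.5]
gripper_width: 1.0
```

```bash
python3 - <<'E'
from h import *
from scipy.spatial.transform import Rotation as R
o,c=snap('wrist','w0'); q=o['tool_rot']; print(o['q'],o['eef_pos'],R.from_quat(q[[1,2,3,0]]).as_matrix().round(3)); print(c['hand_eye'].round(4)); print(c['intrinsics'])
E
```

```text
[ 0.47679622  0.23116433 -0.38177094  1.9246584   0.10128764  1.00459032
 -0.21912077] [ 0.49109295 -0.13532549  0.23113946] [[ 0.964 -0.     0.266]
 [-0.266  0.     0.964]
 [-0.    -1.    -0.   ]]
[[ 1.000e+00  3.000e-04  4.000e-04  1.100e-03]
 [-3.000e-04 -2.932e-01  9.561e-01 -1.430e-01]
 [ 4.000e-04 -9.561e-01 -2.932e-01  7.550e-02]
 [ 0.000e+00  0.000e+00  0.000e+00  1.000e+00]]
[[342.63771772   0.         311.62209261]
 [  0.         342.63771772 237.67051271]
 [  0.           0.           1.        ]]
```

View pics/w0.png

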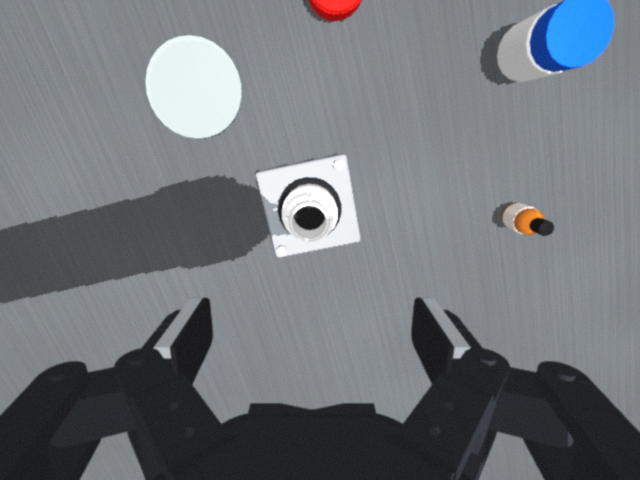

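Wrist view: the jar's dark mouth is at (309,217), on its clamp. The dish is at (193,87), the oil bottle at (530,220) and a red cap at the top edge.

```bash
cat >> h.py <<'E'
from scipy.spatial.transform import Rotation as Ro
def wcloud(c):
    vv,uu=np.mgrid[:480,:640]; K=c['intrinsics'];z=c['range_z']
    P=np.stack([(uu-K[0,2])/K[0,0]*z,(vv-K[1,2])/K[1,1]*z,z],-1)
    H=c['hand_eye']; T=P@H[:3,:3].T+H[:3,3]
    return T@Ro.from_quat(c['q'][[1,2,3,0]]).as_matrix().T+c['p']
def fitc(W,m,x,y,r,zl,zh,name=''):
    k=m&(np.hypot(W[...,0]-x,W[...,1]-y)<r)&(W[...,2]>zl)&(W[...,2]<zh)
    P=W[k]; cc=cv2.minEnclosingCircle(P[:,:2].astype(np.float32))
    (a,b),_=np.linalg.lstsq(np.c_[2*P[:,:2],np.ones(len(P))],(P[:,:2]**2).sum(1),rcond=None)[0][:2],0
    print(name,len(P),P.mean(0).round(4),'circ',np.round(cc[0],4),round(cc[1],4),'lsq',a.round(4),b.round(4),np.percentile(P,[3,97],0).round(4).tolist())
def blue(c): return cv2.inRange(cv2.cvtColor(c['color'],cv2.COLOR_RGB2HSV),(95,100,50),(130,255,255))>0
E
python3 - <<'E'
from h import *
c=np.load('pics/w0.npz'); W=wcloud(c)
al=np.ones(W.shape[:2],bool)
fitc(W,al,.49,-.134,.03,.0765,.09,'rim')
fitc(W,al,.49,-.134,.03,.05,.0765,'neck')
fitc(W,al,.49,-.134,.08,.02,.028,'block')
k=(np.hypot(W[...,0]-.49,W[...,1]+.134)<.08)&(W[...,2]>.02)&(W[...,2]<.028)
print(cv2.minAreaRect(W[k][:,:2].astype(np.float32)))
print(W[300:480:30,320].round(3)[:2], np.median(W[30:60,300:330].reshape(-1,3),0))
# image of mouth: dark ellipse
g=cv2.cvtColor(c['color'],cv2.COLOR_RGB2GRAY); m=(g<70).astype(np.uint8)
k,l,st,ce=cv2.connectedComponentsWithStats(m)
for i in range(1,k):
    if abs(ce[i][0]-309)<15 and abs(ce[i][1]-217)<20: print(st[i],ce[i])
E
```

```text
rim 459 [ 0.4903 -0.1335  0.0809] circ [ 0.4897 -0.135 ] 0.02 lsq 0.4901 -0.1339 [[0.4732, -0.1507, 0.077], [0.507, -0.1168, 0.0833]]
neck 1337 [ 0.4918 -0.1285  0.062 ] circ [ 0.49   -0.1343] 0.0271 lsq 0.4907 -0.132 [[0.4665, -0.1531, 0.051], [0.5141, -0.11, 0.0754]]
block 4522 [ 0.4912 -0.1298  0.0243] circ [ 0.4897 -0.1341] 0.0648 lsq 0.49 -0.1342 [[0.4452, -0.1789, 0.0224], [0.5354, -0.0885, 0.0258]]
((0.4899314045906067, -0.13458484411239624), (0.09455779194831848, 0.094021275639534), 86.12387084960938)
[[ 0.471 -0.252 -0.   ]
 [ 0.46  -0.291  0.001]] [5.36559038e-01 1.53049711e-02 3.88597371e-04]
[295 207  29  22 491] [309.08350305 217.62525458]
```

Emit:
play_rows --increments '[[[0.0009,0,0.0375],[0,-5,0]],[[0.0009,0,0.0375],[0,-5,0]],[[0.0009,0,0.0375],[0,-5,0]],[[0.0009,0,0.0375],[0,-5,0]],[[0.0009,0,0.0375],[0,-5,0]],[[0.0009,0,0.0375],[0,-5,0]],[[0,0,0],[0,0,0]],[[0,0,0],[0,0,0]]]'

```text
t: 2.98
eef_pos: [0.5066, 0.0894, 0.2315]
tool_rot: [0.701, -0.701, -0.092, 0.092]
contact_force: [-0.0, -0.8, -0.2]
gripper_width: 1.003
```

Emit:
play_rows --increments '[[[0.029,0.02,0.0135],[0,0,0]],[[0.029,0.02,0.0135],[0,0,0]],[[0.029,0.02,0.0135],[0,0,0]],[[0,0,0],[0,0,0]],[[0,0,0],[0,0,0]],[[0,0,0],[0,0,0]]]'

```text
t: 3.48
eef_pos: [0.5808, 0.1465, 0.1711]
tool_rot: [-0.701, 0.702, 0.09, -0.09]
contact_force: [-0.0, 0.4, 0.7]
gripper_width: 1.0
```

```bash
python3 - <<'E'
from h import *
o,c=snap('wrist','w1'); c=np.load('pics/w1.npz'); W=wcloud(c); print(o['q'],o['eef_pos'],Ro.from_quat(o['tool_rot'][[1,2,3,0]]).as_matrix().round(3))
b=blue(c)
fitc(W,b,.58,.151,.05,.022,.034,'cap')
fitc(W,b,.58,.151,.05,-.01,.04,'capall')
P=W[b&(W[...,2]<.05)&(W[...,2]>.02)]; print(np.median(P[:,2]))
E
```

```text
[ 0.06581709  0.47357192 -0.55062748  1.77119715  0.29227832  0.98021606
 -0.3450764 ] [0.58083886 0.14645737 0.1710564 ] [[ 0.968 -0.001 -0.253]
 [ 0.253 -0.001  0.968]
 [-0.001 -1.    -0.001]]
cap 2802 [0.5807 0.153  0.0263] circ [0.5811 0.1519] 0.0269 lsq 0.5808 0.1527 [[0.5583, 0.1302, 0.0234], [0.6033, 0.1751, 0.0277]]
capall 3094 [0.5806 0.1536 0.0246] circ [0.5825 0.1477] 0.0313 lsq 0.5811 0.1522 [[0.5577, 0.1287, 0.0013], [0.6041, 0.177, 0.0277]]
0.026339525103490358
```

View pics/w1.png

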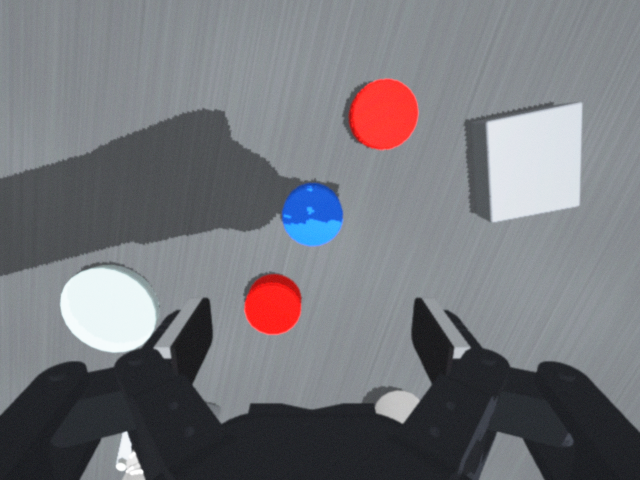

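Blue cap at pixel (312,213), top at 26 mm, between the two red caps; the fingers have clear room on both sides. I'll descend on it and grasp.

Emit:
play_rows --increments '[[[0.0015,0.036,0.0058],[0,0,0]],[[0,0.036,0],[0,0,0]],[[0,0.036,0],[0,0,0]],[[0,0.03,0],[0,0,0]],[[0,0.015,0],[0,0,0]],[[0,0.01,0],[0,0,0]],[[0,0.004,0],[0,0,0]],[[0,0,0],[0,0,0]],[[0,0,0],[0,0,0]]]'

```text
t: 4.28
eef_pos: [0.582, 0.154, 0.0059]
tool_rot: [0.701, -0.701, -0.092, 0.09]
contact_force: [-0.4, 0.7, 0.6]
gripper_width: 0.999
```

Emit:
play_rows --increments '[[[0,0,0],[0,0,0]],[[0,0,0],[0,0,0]],[[0,0,0],[0,0,0]],[[0,0,0],[0,0,0]],[[0,0,0],[0,0,0]],[[0,0,0],[0,0,0]],[[0,0,0],[0,0,0]],[[0,0,0],[0,0,0]],[[0,0,0],[0,0,0]],[[0,0,0],[0,0,0]],[[0,0,0],[0,0,0]],[[0,0,0],[0,0,0]]]' --gripper 0.045 --grip_force 30

```text
t: 5.28
eef_pos: [0.5815, 0.1542, 0.0056]
tool_rot: [-0.701, 0.701, 0.091, -0.09]
contact_force: [-2.4, -1.3, 6.9]
gripper_width: 0.601
```

```bash
python3 - <<'E'
from h import *
o,c=snap('wrist','w2'); c=np.load('pics/w2.npz'); W=wcloud(c); print({k:np.round(v,4) for k,v in o.items()})
b=blue(c)
fitc(W,b,.58,.151,.05,.016,.034,'cap')
E
```

```text
{'t': np.float64(5.2833), 'q': array([-0.0278,  0.691 , -0.45  ,  1.8582,  0.45  ,  0.6928, -0.4816]), 'joint_vel': array([ 0.0009,  0.0004,  0.0004, -0.0004,  0.0009, -0.0008, -0.0019]), 'joint_torque': array([-3.24300e-01, -5.62318e+01, -6.36970e+00, -1.74964e+01,
        9.41000e-02, -6.31600e-01,  8.10000e-03]), 'eef_pos': array([0.5815, 0.1542, 0.0056]), 'tool_rot': array([-0.7011,  0.7013,  0.0915, -0.0904]), 'contact_force': array([-2.4198, -1.287 ,  6.9381]), 'torque': array([-0.2921,  0.3572, -0.0063]), 'gripper_width': np.float64(0.6012)}
cap 12265 [0.5824 0.1558 0.0259] circ [0.5833 0.1527] 0.0272 lsq 0.5827 0.1547 [[0.5601, 0.1313, 0.0198], [0.6053, 0.1777, 0.0275]]
```

View pics/w2.png

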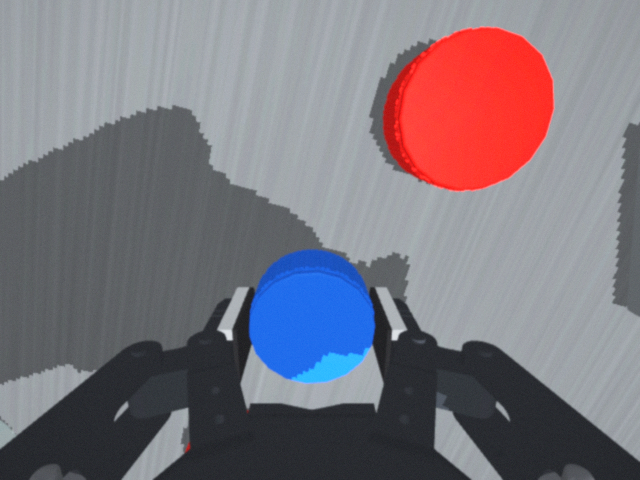

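Wrist view after closing: the blue cap at (312,315) sits between the pads, with the pads touching at left and right, and the red cap is untouched. Next I'll lift, and work out where the cap sits in the tool frame.

Emit:
play_rows --increments '[[[0,-0.01,0],[0,0,0]],[[0,-0.03,0],[0,0,0]],[[0,-0.04,0],[0,0,0]],[[0,-0.04,0],[0,0,0]],[[0,-0.04,0],[0,0,0]],[[0,0,0],[0,0,0]],[[0,0,0],[0,0,0]],[[0,0,0],[0,0,0]]]'

```text
t: 6.0
eef_pos: [0.5806, 0.1538, 0.1646]
tool_rot: [-0.701, 0.701, 0.091, -0.091]
contact_force: [-0.4, -0.8, -1.6]
gripper_width: 0.604
```

```bash
python3 - <<'E'
from h import *
o,_=snap('wrist','w3'); print({k:np.round(v,4) for k,v in o.items() if k!='joint_torque'})
for f in('w2','w3'):
    c=np.load('pics/%s.npz'%f); W=wcloud(c); b=blue(c)
    T=(W-c['p'])@Ro.from_quat(c['q'][[1,2,3,0]]).as_matrix()
    P=T[b&(np.linalg.norm(T,axis=-1)<.08)]
    h,e=np.histogram(P[:,1],bins=np.arange(-.03,.02,.001)); print(list(zip(e.round(3),h))[:30])
    top=P[P[:,1]<np.median(P[:,1])+.0012]
    A=np.c_[top[:,[0,2]],np.ones(len(top))]; print('plane',np.linalg.lstsq(A,top[:,1],rcond=None)[0])
    print(f,'top y',np.median(top[:,1]),'mean',top.mean(0).round(4),'circ',cv2.minEnclosingCircle(top[:,[0,2]].astype(np.float32)),np.percentile(top,[.5,99.5],0).round(4).tolist())
E
```

```text
{'t': np.float64(6.0), 'q': array([ 0.056 ,  0.484 , -0.5543,  1.7736,  0.3022,  0.9693, -0.3618]), 'joint_vel': array([-0.0066,  0.0282,  0.0104,  0.021 ,  0.0017, -0.001 ,  0.001 ]), 'eef_pos': array([0.5806, 0.1538, 0.1646]), 'tool_rot': array([-0.7011,  0.7014,  0.0911, -0.0909]), 'contact_force': array([-0.4181, -0.7557, -1.5925]), 'torque': array([0.0475, 0.0072, 0.0899]), 'gripper_width': np.float64(0.6035)}
[(np.float64(-0.03), np.int64(0)), (np.float64(-0.029), np.int64(0)), (np.float64(-0.028), np.int64(0)), (np.float64(-0.027), np.int64(0)), (np.float64(-0.026), np.int64(0)), (np.float64(-0.025), np.int64(0)), (np.float64(-0.024), np.int64(1)), (np.float64(-0.023), np.int64(209)), (np.float64(-0.022), np.int64(3931)), (np.float64(-0.021), np.int64(6066)), (np.float64(-0.02), np.int64(836)), (np.float64(-0.019), np.int64(143)), (np.float64(-0.018), np.int64(260)), (np.float64(-0.017), np.int64(269)), (np.float64(-0.016), np.int64(99)), (np.float64(-0.015), np.int64(96)), (np.float64(-0.014), np.int64(112)), (np.float64(-0.013), np.int64(87)), (np.float64(-0.012), np.int64(9
[... 1270 characters left out ...]
13), np.int64(83)), (np.float64(-0.012), np.int64(100)), (np.float64(-0.011), np.int64(88)), (np.float64(-0.01), np.int64(92)), (np.float64(-0.009), np.int64(83)), (np.float64(-0.008), np.int64(84)), (np.float64(-0.007), np.int64(75)), (np.float64(-0.006), np.int64(76)), (np.float64(-0.005), np.int64(81)), (np.float64(-0.004), np.int64(84)), (np.float64(-0.003), np.int64(72)), (np.float64(-0.002), np.int64(74)), (np.float64(-0.001), np.int64(66))]
plane [ 9.78355472e-04  4.18898951e-05 -2.07590811e-02]
w3 top y -0.020752007141134534 mean [ 0.0013 -0.0208 -0.0007] circ ((0.001380487927235663, -0.0020683349575847387), 0.02627882920205593) [[-0.0234, -0.0221, -0.0264], [0.026, -0.0195, 0.0229]]
```

Emit:
play_rows --increments '[[[0,0,0],[0,6,0]],[[0,0,0],[0,6,0]],[[0,0,0],[0,6,0]],[[0,0,0],[0,6,0]],[[0,0,0],[0,6,0]],[[-0.0014,0,-0.0365],[0,0,0]],[[-0.0014,0,-0.0365],[0,0,0]],[[-0.0014,0,-0.0365],[0,0,0]],[[-0.0014,0,-0.0365],[0,0,0]],[[-0.0014,0,-0.0365],[0,0,0]],[[-0.0014,0,-0.0365],[0,0,0]],[[-0.0014,0,-0.0365],[0,0,0]],[[-0.0014,0,-0.0365],[0,0,0]],[[-0.0014,0,-0.0365],[0,0,0]],[[0,0,-0.0365],[0,0,0]],[[0,0.035,0],[0,0,0]],[[0,0,0],[0,0,0]],[[0,0,0],[0,0,0]],[[0,0,0],[0,0,0]],[[0,0,0],[0,0,0]]]'

```text
t: 7.72
eef_pos: [0.474, -0.1936, 0.1301]
tool_rot: [0.701, -0.701, 0.092, -0.093]
contact_force: [0.4, 0.5, -0.4]
gripper_width: 0.598
```

```bash
python3 - <<'E'
from h import *
o,_=snap('wrist','w4'); print({k:np.round(v,4) for k,v in o.items() if k!='joint_torque'})
c=np.load('pics/w4.npz'); W=wcloud(c); al=~blue(c)
fitc(W,al,.49,-.134,.03,.079,.088,'rim')
fitc(W,al,.49,-.134,.03,.0765,.088,'rim')
fitc(W,al,.49,-.134,.08,.02,.028,'block')
k=(np.hypot(W[...,0]-.49,W[...,1]+.134)<.08)&(W[...,2]>.02)&(W[...,2]<.028)
print(cv2.minAreaRect(W[k][:,:2].astype(np.float32)))
k=(np.hypot(W[...,0]-.49,W[...,1]+.134)<.05)&(W[...,2]>.079)&(W[...,2]<.088)&al
P=W[k]; print(cv2.fitEllipse(P[:,:2].astype(np.float32)))
R=Ro.from_quat(c['q'][[1,2,3,0]]).as_matrix(); T=(W-c['p'])@R
b=blue(c)&(np.linalg.norm(T,axis=-1)<.05); P=T[b]; top=P[P[:,1]<np.median(P[:,1])+.0012]; print('cap',np.percentile(top,[.5,99.5],0).round(4),np.median(top[:,1]))
print(R.round(4))
E
```

```text
{'t': np.float64(7.7167), 'q': array([ 0.5499,  0.3617, -0.3416,  2.0175,  0.1674,  0.7877, -0.1528]), 'joint_vel': array([-0.0006, -0.0098,  0.0018, -0.0028,  0.0051, -0.0048, -0.001 ]), 'eef_pos': array([ 0.474 , -0.1936,  0.1301]), 'tool_rot': array([ 0.7011, -0.7009,  0.0924, -0.0931]), 'contact_force': array([ 0.3539,  0.533 , -0.3941]), 'torque': array([ 0.014 , -0.0208, -0.0008]), 'gripper_width': np.float64(0.598)}
rim 1031 [ 0.4901 -0.1338  0.0814] circ [ 0.4899 -0.1345] 0.0184 lsq 0.4899 -0.1343 [[0.4729, -0.1513, 0.0793], [0.507, -0.1173, 0.0832]]
rim 1122 [ 0.49   -0.1342  0.0811] circ [ 0.4906 -0.1336] 0.0209 lsq 0.49 -0.1342 [[0.4729, -0.1513, 0.0777], [0.507, -0.1173, 0.0832]]
block 10176 [ 0.4908 -0.1305  0.0243] circ [ 0.4902 -0.1343] 0.0648 lsq 0.49 -0.1341 [[0.4453, -0.179, 0.0227], [0.5351, -0.089, 0.0257]]
((0.4898747503757477, -0.134437695145607), (0.09421254694461823, 0.0941733866930008), 86.20072937011719)
((0.489942342042923, -0.1343231201171875), (0.03352298215031624, 0.03361765295267105), 122.70377349853516)
cap [[-0.0237 -0.0223 -0.0257]
 [ 0.0258 -0.0195  0.0236]] -0.02079584726842806
[[ 9.656e-01  1.100e-03  2.601e-01]
 [-2.601e-01  2.000e-04  9.656e-01]
 [ 1.000e-03 -1.000e+00  5.000e-04]]
```

View pics/w4.png

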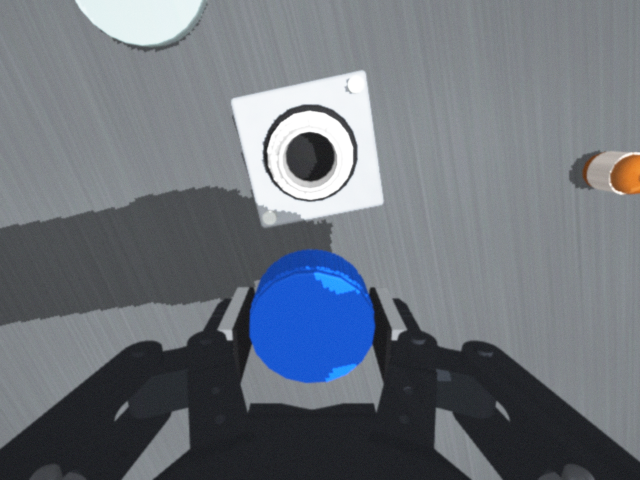

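Wrist view: jar mouth at (310,157), cap in hand at (312,318), both on the same column and consistent with the measured rim. I'll move over the rim and start down.

Emit:
play_rows --increments '[[[-0.0007,0,0.0314],[0,0,0]],[[-0.0006,0,0.0314],[0,0,0]],[[0,0,0],[0,0,0]],[[0,0.02,0],[0,0,0]],[[0,0.016,0],[0,0,0]],[[0,0,0],[0,0,0]],[[0,0,0],[0,0,0]],[[0,0,0],[0,0,0]],[[0,0,0],[0,0,0]]]'

```text
t: 8.52
eef_pos: [0.4891, -0.134, 0.0945]
tool_rot: [-0.701, 0.701, -0.093, 0.094]
contact_force: [-0.3, -0.8, 0.2]
gripper_width: 0.599
```

Emit:
play_rows --increments '[[[0,0.002,0],[0,0,0]],[[0,0.002,0],[0,0,0]],[[0,0.002,0],[0,0,0]],[[0,0,0],[0,0,0]],[[0,0,0],[0,0,0]]]'

```text
t: 8.93
eef_pos: [0.4881, -0.1339, 0.0872]
tool_rot: [0.701, -0.701, 0.094, -0.093]
contact_force: [0.5, 0.1, -0.8]
gripper_width: 0.6
```

Emit:
play_rows --increments '[[[0,0.0015,0],[0,0,0]],[[0,0.0015,0],[0,0,0]],[[0,0,0],[0,0,0]],[[0,0,0],[0,0,0]]]'

```text
t: 9.27
eef_pos: [0.4883, -0.1338, 0.0842]
tool_rot: [0.701, -0.701, 0.093, -0.094]
contact_force: [-0.6, 0.7, -0.4]
gripper_width: 0.597
```

Emit:
play_rows --increments '[[[0,0.0015,0],[0,0,0]],[[0,0.0015,0],[0,0,0]],[[0,0,0],[0,0,0]],[[0,0,0],[0,0,0]]]'

```text
t: 9.6
eef_pos: [0.4884, -0.1338, 0.0812]
tool_rot: [0.701, -0.701, 0.093, -0.094]
contact_force: [0.9, 0.2, -2.2]
gripper_width: 0.595
```

Emit:
play_rows --increments '[[[0,0.001,0],[0,0,0]],[[0,0.001,0],[0,0,0]],[[0,0,0],[0,0,0]],[[0,0,0],[0,0,0]]]'

```text
t: 9.93
eef_pos: [0.4883, -0.1338, 0.0793]
tool_rot: [0.701, -0.701, 0.093, -0.094]
contact_force: [1.0, 0.4, -1.0]
gripper_width: 0.601
```

Emit:
play_rows --increments '[[[0,0.001,0],[0,0,0]],[[0,0.001,0],[0,0,0]],[[0,0,0],[0,0,0]],[[0,0,0],[0,0,0]]]'

```text
t: 10.27
eef_pos: [0.4883, -0.1338, 0.0773]
tool_rot: [0.701, -0.701, 0.093, -0.094]
contact_force: [1.3, 0.9, 0.7]
gripper_width: 0.601
```

Emit:
play_rows --increments '[[[0,0.001,0],[0,0,0]],[[0,0,0],[0,0,0]],[[0,0,0],[0,0,0]]]'

```text
t: 10.52
eef_pos: [0.4884, -0.1339, 0.0765]
tool_rot: [-0.701, 0.701, -0.093, 0.094]
contact_force: [0.8, 0.1, 2.6]
gripper_width: 0.601
```

Emit:
play_rows --increments '[[[0,0.0007,0],[0,0,0]],[[0,0,0],[0,0,0]],[[0,0,0],[0,0,0]]]'

```text
t: 10.77
eef_pos: [0.4884, -0.1339, 0.0762]
tool_rot: [-0.701, 0.701, -0.093, 0.094]
contact_force: [0.3, 1.4, 9.0]
gripper_width: 0.6
```

```bash
python3 -c "
from station import *
o=get_obs();print(o['q'],o['eef_pos'],o['torque'],o['contact_force'])"
```

```text
[ 0.41951438  0.43954629 -0.3359103   2.06414666  0.22775423  0.67189731
 -0.33125312] [ 0.48840834 -0.13385656  0.07624943] [0.28549656 0.17708456 0.02546128] [0.27382538 1.38667587 8.9885532 ]
```

Contact at the rest level (TCP 0.0765, cap centre about 2 mm above the rim), now pressing with about 9 N. I'll turn backward in steps.

Emit:
play_rows --increments '[[[0,0,0],[0,-2.5,0]],[[0,0,0],[0,-2,0]],[[0,0,0],[0,0,0]],[[0,0,0],[0,0,0]]]'

```text
t: 11.1
eef_pos: [0.4887, -0.1341, 0.0763]
tool_rot: [-0.704, 0.704, -0.066, 0.066]
contact_force: [-0.3, 1.2, 7.0]
gripper_width: 0.598
```

Emit:
play_rows --increments '[[[0,0,0],[0,-2.5,0]],[[0,0,0],[0,-2,0]],[[0,0,0],[0,0,0]],[[0,0,0],[0,0,0]]]'

```text
t: 11.43
eef_pos: [0.4888, -0.1341, 0.0763]
tool_rot: [-0.706, 0.706, -0.038, 0.039]
contact_force: [0.5, -0.0, 7.9]
gripper_width: 0.599
```

```bash
cat > s.py <<'E'
from station import *
import numpy as np
o=get_obs();print(*[np.round(o[k],3) for k in('t','q','eef_pos','torque','contact_force')])
E
python3 s.py
```

```text
11.433 [ 0.451  0.445 -0.374  2.062  0.254  0.677 -0.198] [ 0.489 -0.134  0.076] [ 0.106 -0.079  0.043] [ 0.539 -0.032  7.884]
```

Emit:
play_rows --increments '[[[0,0,0],[0,-2.5,0]],[[0,0,0],[0,-2,0]],[[0,0,0],[0,0,0]],[[0,0,0],[0,0,0]]]'

```text
t: 11.77
eef_pos: [0.4888, -0.1342, 0.0762]
tool_rot: [-0.707, 0.707, -0.01, 0.011]
contact_force: [0.4, 0.9, 6.7]
gripper_width: 0.598
```

Emit:
play_rows --increments '[[[0,0,0],[0,-2.5,0]],[[0,0,0],[0,-2,0]],[[0,0,0],[0,0,0]],[[0,0,0],[0,0,0]]]'

```text
t: 12.1
eef_pos: [0.4886, -0.1342, 0.076]
tool_rot: [-0.707, 0.707, 0.017, -0.017]
contact_force: [0.2, -0.5, 4.6]
gripper_width: 0.6
```

Emit:
play_rows --increments '[[[0,0.0004,0],[0,-2.5,0]],[[0,0,0],[0,-2,0]],[[0,0,0],[0,0,0]],[[0,0,0],[0,0,0]]]'

```text
t: 12.43
eef_pos: [0.4879, -0.1339, 0.075]
tool_rot: [0.706, -0.706, -0.044, 0.045]
contact_force: [1.8, 0.7, 0.3]
gripper_width: 0.599
```

```bash
python3 s.py
```

```text
12.433 [ 4.96e-01  4.55e-01 -4.30e-01  2.06e+00  2.93e-01  6.85e-01  1.00e-03] [ 0.488 -0.134  0.075] [ 0.114 -0.345 -0.01 ] [1.752 0.672 0.309]
```

The force vanished: the cap has entered the thread start. Following it down.

Emit:
play_rows --increments '[[[0,0.001,0],[0,0,0]],[[0,0,0],[0,0,0]],[[0,0,0],[0,0,0]]]'

```text
t: 12.68
eef_pos: [0.4879, -0.1338, 0.0739]
tool_rot: [0.706, -0.706, -0.045, 0.045]
contact_force: [1.1, 0.5, 0.1]
gripper_width: 0.599
```

Emit:
play_rows --increments '[[[0,0.0007,0],[0,0,0]],[[0,0,0],[0,0,0]],[[0,0,0],[0,0,0]]]'

```text
t: 12.93
eef_pos: [0.4879, -0.1339, 0.0734]
tool_rot: [0.706, -0.706, -0.045, 0.045]
contact_force: [0.1, 0.6, -0.5]
gripper_width: 0.599
```

```bash
python3 s.py
```

```text
12.933 [ 0.495  0.457 -0.429  2.061  0.296  0.682  0.   ] [ 0.488 -0.134  0.073] [ 0.113 -0.187  0.063] [ 0.128  0.575 -0.492]
```

Emit:
play_rows --increments '[[[0,0.001,0],[0,0,0]],[[0,0.001,0],[0,0,0]],[[0,0,0],[0,0,0]],[[0,0,0],[0,0,0]]]'

```text
t: 13.27
eef_pos: [0.4879, -0.1339, 0.0713]
tool_rot: [0.706, -0.706, -0.045, 0.045]
contact_force: [0.5, -0.1, -0.7]
gripper_width: 0.6
```

Emit:
play_rows --increments '[[[0,0.0007,0],[0,0,0]],[[0,0.0005,0],[0,0,0]],[[0,0,0],[0,0,0]],[[0,0,0],[0,0,0]]]'

```text
t: 13.6
eef_pos: [0.4881, -0.1339, 0.0705]
tool_rot: [-0.706, 0.706, 0.045, -0.045]
contact_force: [-0.8, 0.9, 3.9]
gripper_width: 0.602
```

```bash
python3 s.py
```

```text
13.6 [ 0.492  0.462 -0.426  2.062  0.3    0.676 -0.003] [ 0.488 -0.134  0.07 ] [ 0.068  0.253 -0.012] [-0.786  0.912  3.943]
```

Bottomed at TCP 0.0705, which is the expected start level. Now forward.

Emit:
play_rows --increments '[[[0,0,0],[0,3,0]],[[0,0,0],[0,3,0]],[[0,0,0],[0,0,0]],[[0,0,0],[0,0,0]]]'

```text
t: 13.93
eef_pos: [0.4885, -0.1339, 0.0705]
tool_rot: [-0.707, 0.707, 0.009, -0.008]
contact_force: [-0.3, 0.6, 3.5]
gripper_width: 0.6
```

```bash
python3 s.py
```

```text
13.933 [ 0.472  0.458 -0.401  2.064  0.282  0.671 -0.09 ] [ 0.488 -0.134  0.07 ] [ 0.05  -0.016 -0.064] [-0.262  0.596  3.541]
```

Emit:
play_rows --increments '[[[0,0.0002,0],[0,3,0]],[[0,0.0002,0],[0,3,0]],[[0,0,0],[0,0,0]],[[0,0,0],[0,0,0]]]'

```text
t: 14.27
eef_pos: [0.4887, -0.1339, 0.0703]
tool_rot: [-0.706, 0.707, -0.028, 0.029]
contact_force: [1.1, 0.1, 5.1]
gripper_width: 0.601
```

```bash
python3 s.py
```

```text
14.267 [ 0.451  0.455 -0.375  2.065  0.264  0.666 -0.179] [ 0.489 -0.134  0.07 ] [ 0.127  0.117 -0.03 ] [1.063 0.068 5.072]
```

Emit:
play_rows --increments '[[[0,0.0001,0],[0,3,0]],[[0,0.0002,0],[0,3,0]],[[0,0,0],[0,0,0]],[[0,0,0],[0,0,0]]]'

```text
t: 14.6
eef_pos: [0.4885, -0.1339, 0.0698]
tool_rot: [-0.704, 0.704, -0.065, 0.065]
contact_force: [0.2, 0.6, 5.5]
gripper_width: 0.597
```

```bash
python3 s.py
```

```text
14.6 [ 0.43   0.452 -0.35   2.067  0.247  0.661 -0.267] [ 0.488 -0.134  0.07 ] [ 0.174  0.121 -0.056] [0.197 0.629 5.537]
```

Emit:
play_rows --increments '[[[0,0.0003,0],[0,3,0]],[[0,0.0003,0],[0,3,0]],[[0,0,0],[0,0,0]],[[0,0,0],[0,0,0]]]'

```text
t: 14.93
eef_pos: [0.4885, -0.1336, 0.0691]
tool_rot: [0.7, -0.7, 0.101, -0.102]
contact_force: [0.2, 1.3, 2.6]
gripper_width: 0.599
```

```bash
python3 s.py
```

```text
14.933 [ 0.409  0.45  -0.324  2.068  0.229  0.656 -0.356] [ 0.489 -0.134  0.069] [ 0.338 -0.156 -0.078] [0.182 1.255 2.585]
```

Emit:
play_rows --increments '[[[0,0.0004,0],[0,3,0]],[[0,0.0004,0],[0,3,0]],[[0,0,0],[0,0,0]],[[0,0,0],[0,0,0]]]'

```text
t: 15.27
eef_pos: [0.4887, -0.1336, 0.0683]
tool_rot: [0.694, -0.693, 0.138, -0.138]
contact_force: [1.4, 1.6, 3.7]
gripper_width: 0.597
```

```bash
python3 s.py
```

```text
15.267 [ 0.388  0.449 -0.298  2.07   0.212  0.65  -0.444] [ 0.489 -0.134  0.068] [ 0.489 -0.262 -0.059] [1.43  1.633 3.675]
```

Emit:
play_rows --increments '[[[0,0.0004,0],[0,3,0]],[[0,0.0004,0],[0,3,0]],[[0,0,0],[0,0,0]],[[0,0,0],[0,0,0]]]'

```text
t: 15.6
eef_pos: [0.4886, -0.1337, 0.0676]
tool_rot: [0.685, -0.685, 0.174, -0.174]
contact_force: [1.1, 2.4, 4.2]
gripper_width: 0.6
```

```bash
python3 s.py
```

```text
15.6 [ 0.366  0.447 -0.272  2.072  0.194  0.645 -0.533] [ 0.489 -0.134  0.068] [ 0.519 -0.28  -0.121] [1.102 2.39  4.193]
```

Emit:
play_rows --increments '[[[0,0.0004,0],[0,3,0]],[[0,0.0004,0],[0,3,0]],[[0,0,0],[0,0,0]],[[0,0,0],[0,0,0]]]'

```text
t: 15.93
eef_pos: [0.4887, -0.1337, 0.0668]
tool_rot: [0.675, -0.675, 0.21, -0.21]
contact_force: [1.9, 2.4, 4.6]
gripper_width: 0.592
```

```bash
python3 s.py
```

```text
15.933 [ 0.345  0.446 -0.245  2.074  0.176  0.64  -0.622] [ 0.489 -0.134  0.067] [ 0.604 -0.377 -0.089] [1.934 2.373 4.645]
```

Emit:
play_rows --increments '[[[0,0.0004,0],[0,3,0]],[[0,0.0004,0],[0,3,0]],[[0,0,0],[0,0,0]],[[0,0,0],[0,0,0]]]'

```text
t: 16.27
eef_pos: [0.4888, -0.1338, 0.0661]
tool_rot: [0.663, -0.663, 0.245, -0.246]
contact_force: [2.0, 3.1, 4.8]
gripper_width: 0.599
```

```bash
python3 s.py
```

```text
16.267 [ 0.323  0.445 -0.219  2.075  0.158  0.635 -0.71 ] [ 0.489 -0.134  0.066] [ 0.594 -0.511 -0.114] [2.039 3.107 4.79 ]
```

Emit:
play_rows --increments '[[[0,0.0003,0],[0,2,0]],[[0,0.0002,0],[0,2,0]],[[0,0,0],[0,0,0]],[[0,0,0],[0,0,0]]]'

```text
t: 16.6
eef_pos: [0.489, -0.1338, 0.0656]
tool_rot: [0.654, -0.654, 0.268, -0.269]
contact_force: [2.9, 2.1, 5.7]
gripper_width: 0.599
```

```bash
python3 s.py
```

```text
16.6 [ 0.309  0.445 -0.201  2.076  0.146  0.632 -0.769] [ 0.489 -0.134  0.066] [ 0.528 -0.576 -0.134] [2.866 2.134 5.686]
```

Emit:
play_rows --increments '[[[0,0.0002,0],[0,1.5,0]],[[0,0.0002,0],[0,1.5,0]],[[0,0,0],[0,0,0]],[[0,0,0],[0,0,0]]]'

```text
t: 16.93
eef_pos: [0.4891, -0.1339, 0.0655]
tool_rot: [0.647, -0.647, 0.285, -0.286]
contact_force: [2.4, 2.4, 7.6]
gripper_width: 0.6
```

```bash
python3 s.py
```

```text
16.933 [ 0.298  0.444 -0.188  2.077  0.137  0.63  -0.813] [ 0.489 -0.134  0.066] [ 0.472 -0.431 -0.021] [2.353 2.367 7.628]
```

Emit:
play_rows --increments '[[[0,0,0],[0,2,0]],[[0,0,0],[0,0,0]],[[0,0,0],[0,0,0]]]'

```text
t: 17.18
eef_pos: [0.4892, -0.1339, 0.0655]
tool_rot: [0.642, -0.642, 0.296, -0.297]
contact_force: [3.0, 2.2, 7.3]
gripper_width: 0.598
```

```bash
python3 s.py
```

```text
17.183 [ 0.291  0.443 -0.179  2.077  0.13   0.629 -0.842] [ 0.489 -0.134  0.066] [ 0.43  -0.421 -0.009] [2.964 2.2   7.285]
```

Emit:
play_rows --increments '[[[0,0,0],[0,2,0]],[[0,0,0],[0,0,0]],[[0,0,0],[0,0,0]]]'

```text
t: 17.43
eef_pos: [0.4893, -0.134, 0.0655]
tool_rot: [0.637, -0.636, 0.307, -0.308]
contact_force: [2.8, 1.0, 6.8]
gripper_width: 0.601
```

```bash
python3 s.py
```

```text
17.433 [ 0.284  0.443 -0.171  2.078  0.124  0.628 -0.871] [ 0.489 -0.134  0.066] [ 0.406 -0.578 -0.002] [2.773 0.951 6.779]
```

Emit:
play_rows --increments '[[[0,0,0],[0,2,0]],[[0,0,0],[0,0,0]],[[0,0,0],[0,0,0]]]'

```text
t: 17.68
eef_pos: [0.4896, -0.1339, 0.0655]
tool_rot: [0.632, -0.631, 0.318, -0.319]
contact_force: [2.5, 2.0, 6.4]
gripper_width: 0.597
```

```bash
python3 s.py
```

```text
17.683 [ 0.277  0.442 -0.162  2.078  0.118  0.627 -0.9  ] [ 0.49  -0.134  0.066] [ 0.44  -0.638  0.179] [2.485 1.979 6.37 ]
```

Level at 5 mm below the start, and the torque has jumped to 0.18 N m, so the stop is reached. Releasing.

Emit:
play_rows --increments '[[[0,-0.0005,0],[0,-0.5,0]],[[0,0,0],[0,0,0]]]'

```text
t: 17.85
eef_pos: [0.4894, -0.134, 0.0656]
tool_rot: [0.633, -0.632, 0.315, -0.316]
contact_force: [4.2, 1.8, 1.6]
gripper_width: 0.599
```

Emit:
play_rows --increments '[[[0,0,0],[0,0,0]],[[0,0,0],[0,0,0]],[[0,0,0],[0,0,0]],[[0,0,0],[0,0,0]],[[0,0,0],[0,0,0]],[[0,0,0],[0,0,0]],[[0,0,0],[0,0,0]],[[0,0,0],[0,0,0]],[[0,0,0],[0,0,0]],[[0,0,0],[0,0,0]]]' --gripper 0.08

```text
t: 18.68
eef_pos: [0.4882, -0.1338, 0.0654]
tool_rot: [0.632, -0.632, 0.317, -0.317]
contact_force: [-0.3, 0.1, 0.3]
gripper_width: 0.936
```

Emit:
play_rows --increments '[[[0,-0.01,0],[0,0,0]],[[0,-0.03,0],[0,0,0]],[[0,-0.03,0],[0,0,0]],[[0,-0.03,0],[0,0,0]],[[0,-0.03,0],[0,0,0]],[[0,0,0],[0,0,0]],[[0,0,0],[0,0,0]],[[0,0,0],[0,0,0]]]'

```text
t: 19.35
eef_pos: [0.4878, -0.1339, 0.1955]
tool_rot: [-0.632, 0.632, -0.317, 0.317]
contact_force: [-0.4, -0.4, 0.0]
gripper_width: 0.937
```

```bash
python3 - <<'E'
from h import *
o,_=snap('wrist','w5'); snap('top','top1'); print(o['contact_force'],o['gripper_width'])
c=np.load('pics/w5.npz'); W=wcloud(c); b=blue(c)
k=b&(np.hypot(W[...,0]-.49,W[...,1]+.134)<.04)
zt=np.median(W[k][:,2]); fitc(W,b,.49,-.134,.04,zt-.0015,zt+.003,'cap'); P=W[k&(abs(W[...,2]-zt)<.0015)]
print('top z',zt,'tilt',np.linalg.lstsq(np.c_[P[:,:2],np.ones(len(P))],P[:,2],rcond=None)[0][:2])
fitc(W,~b,.49,-.134,.08,.02,.028,'block')
t0=np.load('pics/top0.npz');t1=np.load('pics/top1.npz')
v,u=np.mgrid[:480,:640];W1=world(t1,u.ravel(),v.ravel()).reshape(480,640,3)
fitc(W1,blue(t1),.49,-.134,.04,.075,.095,'topcam cap')
E
```

```text
[-0.35587426 -0.42164951  0.02199708] 0.9371480436732738
cap 3323 [ 0.4897 -0.1341  0.0865] circ [ 0.4891 -0.1344] 0.0259 lsq 0.4894 -0.1342 [[0.4673, -0.1563, 0.0853], [0.5114, -0.1122, 0.0877]]
top z 0.08639207267491356 tilt [ 0.00617017 -0.00464071]
block 4470 [ 0.5016 -0.1261  0.0242] circ [ 0.4901 -0.1346] 0.0645 lsq 0.489 -0.1352 [[0.447, -0.1796, 0.0224], [0.5363, -0.0885, 0.0258]]
topcam cap 185 [ 0.498  -0.1206  0.0858] circ [ 0.4959 -0.1253] 0.0214 lsq 0.4936 -0.126 [[0.4785, -0.1359, 0.0791], [0.5114, -0.1089, 0.0891]]
```

View pics/w5.png

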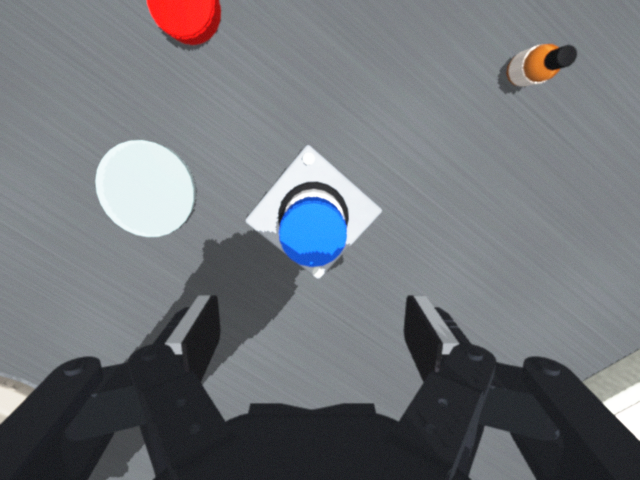

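The wrist view shows the cap at (313,231), level and centred on the jar. Its top is at 86.4 mm (home is 86), the fingers are clear and the neighbours are undisturbed. Handing in.

```bash
python3 -c "
from station import *
print(hand_in())"
```

```text
the job is handed in; nothing more can be done
None
```

The blue cap is screwed fully home on the jar and released, and I handed the job in at about 19.5 s. `hand_in()` gives no verdict, so what follows is my own readings.

- **Thread start:** I set the cap level on the thread tops with about 9 N or less and turned it back about 22°. It then dropped about 6 mm to the start level.
- **Screwing home:** I turned it forward about 61° while following it down. It went down 5.0 mm, stayed level, and then reached the stop at about 0.18 N m. The clamp slips at 0.35 N m. Contact force read about 9 N at most during the whole job.
- **Last checks (wrist camera):** The cap's top stood at 86.4 mm (86 mm is home), within about 1 mm of the rim's centre, tilted about 0.008 rad. The fingers were clear of it, and the contact force was within noise of zero.
- **Other things on the bench:** The dish, the oil bottle and one red cap were in the last picture and looked undisturbed. The closed jar and slide box were not in it; the arm never went near them.
- **Disagreements:** The last top-camera cap position was off by about 1 cm. Only 185 cap pixels were visible, probably because the arm hid the rest, so I did not use it. Wrist-camera positions also carried a bias of about 1 mm, so I centred the cap on the rim by comparing the two in the same picture.
- **Not measured:** I did not measure the jar's rotation in its clamp directly; the low torques are the only evidence that it did not turn.

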